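Lay the standing weight sets down in their tote and put its cover on

ROBOT

A 7-joint arm with a two-finger parallel gripper is mounted at the origin on the work surface. World frame = base frame: x ahead of the robot, y to its left, z up, the work surface at z = 0. Lengths are in mm, angles in rad, forces in N, time in s.
With the tool pointing down it reaches from about 400 to 925 mm from the base axis. Payload 5.6 kg.
Tool frame: the origin (TCP) lies midway between the tips of the shut fingers; the grasp point (between the pads) lies 19 mm behind it; y points along the fingers, z is the direction in which the jaws open and shut, and the axes are right-handed (so a half turn about y gives the same grasp; the last joint's range is limited). The gripper opens to 85 mm and grips with 20 to 120 N. Pads are 22 mm wide; open, the fingers measure 114 mm over their backs; the gripper's body (76 mm by 85 mm) begins 54 mm behind the grasp point. The pads swing forward as they close: fully open they stand 13 mm farther back than shut.
Start: joints at [-1.259, 0.468, -0.012, 1.603, 0.006, 1.071, -0.056], TCP at [225.852, 609.507, 231.29] pointing down, gripper open.
Joint ranges: [-2.53, 2.53], [-0.31, 2.02], [-1.57, 1.55], [0.28, 2.44], [-1.29, 4.43], [0.15, 1.84], [-2.92, 2.92]. Speed limits (rad/s): [2.57, 2.57, 3.14, 3.14, 3.14, 3.14, 3.14].

INTERFACE

Orientations are given as a unit quaternion [w, x, y, z].
In Python, from workcell import get_state, capture, calibration, sign_off gives the robot as it stands.
- The arm moves only by the tool drive_tool, never from a script. Its argument "deltas" is a list of rows, each a list of 5 numbers: the opening, from -1 (shut) to 1 (fully open), then the shift along the tool's x, y, z in mm, then the turn about the tool's y in rad. A call has 1 to 10 rows; each row shifts and turns the commanded pose from where the row before left it, along the tool's axes as they then stand; what a row does not reach is not made up. A row lasts 1/12 s, in which the tool goes at most 41.7 mm and 7.16 degrees, less where a joint would pass 70% of its speed; a pose out of reach is approached as far as the arm can. A call is refused whole if a number of a shift passes 41.7 or a number of a turn 0.125, either way. A call with a gripper value outside its range is refused whole. The fingers move at their own pace and stop on an object; the grip force is fixed at half the most. Time passes only in rows, so rows that do not move let the fingers close. It gives the time, the measured TCP pose, the force and the opening at its end, in the units of the state.
- get_state(): the state, without advancing time (a new reading comes with each control period).
- capture(name): name is "scene" or "top" or "wrist"; returns the picture (400x640x3 uint8, blue, green, red); there is no depth.
- calibration(name): a dict with "K" (3x3 intrinsics, pixels), "k1" (the pictures are not rectified: a ray, as slopes to the right and down, at radius r is drawn at 1 + k1 r^2 times it, then the intrinsics apply), "rvec" (rotation vector, rad) and "tvec" (3), from world to camera coordinates, as OpenCV has them; the wrist camera has in their place "hand_eye" (4x4, takes a point from camera to tool coordinates, whose origin is the TCP and whose axes are the tool frame's). Camera axes: x right, y down, z forward; pixel columns grow to the right and rows downward; lengths in mm; the calibration is good to about 2 mm. A picture is of the moment at which its call begins: read the wrist's pose just before it. calibration takes no time and is no camera call.
- sign_off(): hands the job in, once; it reports no verdict.
The state is a dict: "clock": time; "joints": joint angles; "qd": joint speeds; "effort": joint torques, N m; "ee_pos": TCP position; "orientation": TCP orientation; "force": force on the tool from outside, world axes, zero at the start; "moment": the same for the moment, N m; "width": finger opening in mm.
Only numpy, scipy, OpenCV 4.12 (cv2) and the standard library are available. Lean on these libraries where they do the work, as an engineer would, in place of code of your own. Each camera call takes 0.05 s, during which the arm holds its last target. There are 200 camera calls.

TASK

Pack the slotted brass weight sets away for transport: push over the two that still stand upright in the blue tote, without lifting them, so that they lie flat and lengthwise beside the set already lying there. Then set the tote's loose cover gently on it so that it sits level, down over the rim all round, and let go. Leave the tote where it stands and do not disturb anything else on the bench.

Things in the scene. Friction and masses are not known exactly. Their poses are not given: they have to be found in the camera images.
- tote: open blue plastic tote, loose on the bench at any yaw, about 4 kg with its contents. 258 x 222 mm over its rim (length along its x), 84 mm high. Rim: a band 10 mm high standing out 5 mm from 4 mm walls; inside 240 x 204 mm. Origin: centre of the underside, z up
- tote_bed (a point): centre of the tote's flat black foam bed, 18 mm above the tote's origin. Three bays run along the tote's x side by side, centred at y = -66, 0 and +66 mm, marked by pale lines on the foam; no walls between them
- set_a: slotted weight set. STANDS at the -x end of one of the tote's bays, about 88 mm from the tote's middle, 5 mm from the end wall. 54 x 54 x 150 mm tall: two grey square end plates 8 mm thick, rounded corners, two thin black rods between, brass weights stacked inside (widest at the foot, 38 mm). Origin: centre of the foot's underside; z: foot to top; x: to the bay's free length, within 3 deg
- set_a_mid (a point): point on set_a's axis 75 mm above its foot (its middle). set_a: about 0.8 kg, balance point about 65 mm above the foot. Pushed near the top towards its x it turns about the edge of its foot; past about 23 deg (top moved about 60 mm) it falls along the bay by itself
- set_b: second, identical set. STANDS at the -x end of one of the tote's bays, about 88 mm from the tote's middle, 5 mm from the end wall. 54 x 54 x 150 mm tall: two grey square end plates 8 mm thick, rounded corners, two thin black rods between, brass weights stacked inside (widest at the foot, 38 mm). Origin: centre of the foot's underside; z: foot to top; x: to the bay's free length, within 3 deg
- set_b_mid (a point): point on set_b's axis 75 mm above its foot (its middle). set_b: about 0.8 kg, balance point about 65 mm above the foot. Pushed near the top towards its x it turns about the edge of its foot; past about 23 deg (top moved about 60 mm) it falls along the bay by itself
- set_c: third, identical weight set that already LIES in the remaining bay, along the tote's x, 54 mm high on the foam. Origin: on its underside, at its foot end; its own x points along it from foot to top (150 mm)
- cover: loose blue cover, right way up on the bench at any yaw (half turn alike), 0.24 to 0.4 kg: panel 276 x 240 x 4 mm, its skirt hangs 12 mm below the panel, 3 mm thick, inside 270 x 234 mm (6 mm play round the tote's rim). Origin: centre, level with the skirt's lower edge; x along its length; panel top 16 mm above. Seated, its origin is 72 mm above the tote's origin
- cover_handle (a point): middle of the black bridge handle on the cover: a bar 110 mm long (along the cover's x), 22 mm wide and 20 mm high, centred 42 mm above the cover's origin (bar top at 52 mm; 16 mm of open space under it between its two feet)
- stand: bystander: retort stand: grey base plate 90 x 120 x 10 mm, steel rod 12 mm thick rising 20 mm behind (+x of) the origin to 310 mm, with a boss and a clamp arm at 240 mm height (about 32 mm thick at the boss, 30 mm at the jaws) that reaches out along its -x (towards the robot) to 100 mm from the origin; origin: centre of the base's underside; 1.6 kg
- meter: bystander: handheld black multimeter 150 x 75 x 41 mm (length along its x), lying; origin: centre of the underside
- block: bystander: wooden friction block 120 x 62 x 42 mm with a wire hook; origin: centre of the underside
- jar: bystander: glass jar 68 mm across, 95 mm tall, standing; origin: centre of the underside
- spring_balance: bystander: clear spring balance lying along its x, 30 x 24 mm thick, 212 mm long with its hooks; origin: centre of the underside
- gclamp: bystander: steel G-clamp lying flat, 130 x 80 x 24 mm; origin: near its middle, at the underside
- carton: bystander: closed carton 95 x 65 x 45 mm; origin: centre of the underside
There are look-alikes about, which are no part of the job. What is shaped like the set_a but red is not meant. Leave any turquoise look-alike of the set_b alone.

How it is judged (in metres and radians):
On the way, in this order (a step that is already met when the one before it is completed fails the run):
1. both standing weight sets lie flat and lengthwise in the tote, beside the third (angle between set_a's own z axis and vertical between 1.5 and 1.64 rad and angle between the z axis of each of set_a, set_b and the x axis of tote, either way round below 0.2 rad and z of set_a_mid in the frame of tote between 0.038 and 0.051 m and horizontal distance between each of set_a_mid, set_b_mid and tote below 0.12 m and angle between set_b's own z axis and vertical between 1.5 and 1.64 rad and z of set_b_mid in the frame of tote between 0.038 and 0.051 m and z of set_c in the frame of tote between 0.01 and 0.025 m and angle between set_c's own x axis and vertical between 1.5 and 1.64 rad), for 0.2 s.
2. the cover sits level over the tote's rim (z of cover in the frame of tote between 0.0695 and 0.0745 m and horizontal distance between cover and tote below 0.01 m and angle between cover's own z axis and vertical below 0.03 rad and angle between the x axis of cover and the x axis of tote, either way round below 0.07 rad), for 0.2 s.
At the end, for the whole second after the job is handed in: All three sets lie flat on the foam (within 4 deg; set_a and set_b within 11 deg of the tote's length); the cover sits over the rim all round: height within 2.5 mm of seated, level within 1.7 deg, centred within 10 mm, square within 4 deg, let go, all at rest (all of step 1 and all of step 2 and linear speed of each of cover, set_a, set_b, set_c, tote below 0.02 m/s); the robot touches nothing.
It fails at once if a standing weight set is lifted (its middle more than 125 mm above the bench; tipping raises it to about 98 mm) (height (world z) of any of set_a_mid, set_b_mid above 0.125 m).
It fails at once if the cover is dropped or slammed onto the tote (faster than 0.4 m/s within 40 mm of its seat) (horizontal distance between cover and tote below 0.05 m and z of cover in the frame of tote below 0.112 m and linear speed of cover above 0.4 m/s).
It fails at once if the tote is pushed more than 40 mm from where it stood (distance of tote from where it was at the start of the episode above 0.04 m).
It fails at once if a bystander is pushed more than 30 mm or tipped over (distance of any of stand, meter, block, jar, spring_balance, gclamp, carton from where it was at the start of the episode above 0.03 m or angle between any of stand, meter, block, jar, spring_balance, gclamp, carton's own z axis and vertical above 0.35 rad).
It also fails if it takes over 61 s, if anything falls off the work surface, if the arm or the gripper's body presses on something with over 40 N, if the wrist force passes 120 N, or if a joint passes its speed limit or range.

## Working session

There is one attempt and no reset: what is moved stays moved. The work goes in short steps, Python scripts to look and compute and a tool call to move; the robot and the scene stay as the last step left them, time stands still between calls to the robot, and variables do not carry over. Pictures are saved under pics/ and viewed, about 8 in all and at most 12, crops included, and the job is handed in when it is done.

Besides the shell and the picture viewer there is one more tool, called after ">>>" as a command line: name --pt "numbers of a row" for each row, then --argument value for the rest. drive_tool: Moves the arm, as the interface text tells. Its arguments: {"type":"object","properties":{"deltas":{"type":"array"}},"required":["deltas"]}

```bash
mkdir -p pics; cat > h.py <<'E'
import numpy as np,cv2
from workcell import *
def ray(name,uv,st=None):
    c=calibration(name);K=np.array(c["K"],float);uv=np.atleast_2d(np.array(uv,float))
    d=np.array([c["k1"],0,0,0,0],float)
    n=cv2.undistortPoints(uv[:,None],K,d)[:,0];v=np.c_[n,np.ones(len(n))]
    if "rvec" in c:
        R=cv2.Rodrigues(np.array(c["rvec"],float))[0];t=np.array(c["tvec"],float).ravel()
        return -R.T@t, v@R
    st=st or get_state();T=np.eye(4);T[:3,:3]=rot(st["orientation"]);T[:3,3]=st["ee_pos"]
    M=T@np.array(c["hand_eye"],float);return M[:3,3],v@M[:3,:3].T
def rot(q):
    from scipy.spatial.transform import Rotation as R
    return R.from_quat([q[1],q[2],q[3],q[0]]).as_matrix()
def onplane(name,uv,z,st=None):
    o,v=ray(name,uv,st);return o+v*((z-o[2])/v[:,2])[:,None]
E
python3 - <<'E'
from h import *
a=capture("scene");b=capture("top");cv2.imwrite("pics/scene.png",a);cv2.imwrite("pics/top.png",b)
for n in("scene","top","wrist"):print(n,calibration(n))
s=get_state();print(s["clock"],s["ee_pos"],s["orientation"],s["width"],rot(s["orientation"]).round(3))
E
```

```text
scene {'K': array([[416.92096038,   0.        , 319.66800959],
       [  0.        , 416.92096038, 204.46779556],
       [  0.        ,   0.        ,   1.        ]]), 'k1': -0.09593850039369606, 'rvec': array([ 1.03318778,  2.55791366, -0.88785342]), 'tvec': array([ 390.03449438, -260.13677075, 1793.30036687])}
top {'K': array([[373.70071905,   0.        , 315.02675011],
       [  0.        , 373.70071905, 202.81641128],
       [  0.        ,   0.        ,   1.        ]]), 'k1': 0.02943833527691576, 'rvec': array([ 2.26385202, -1.93923926,  0.20539318]), 'tvec': array([ -67.92412163,  547.04552233, 1120.73620947])}
wrist {'K': array([[341.83898803,   0.        , 324.31614845],
       [  0.        , 341.83898803, 202.95831222],
       [  0.        ,   0.        ,   1.        ]]), 'k1': 0.00829771069176941, 'hand_eye': array([[-7.06655728e-04,  9.45898075e-01,  3.24463144e-01,
        -8.41293315e+01],
       [ 1.43564057e-04, -3.24463125e-01,  9.45898335e-01,
        -1.43163545e+02],
       [ 9.99999740e-01,  7.15005722e-04,  9.34867606e-05,
         6.54411880e-01],
       [ 0.00000000e+00,  0.00000000e+00,  0.00000000e+00,
         1.00000000e+00]])}
0.1 [225.66122187 609.02929929 230.40574113] [-0.69543587  0.69658093 -0.12485495  0.12472051] 85.48341597000399 [[ 0.938 -0.     0.347]
 [-0.347 -0.002  0.938]
 [ 0.    -1.    -0.002]]
```

View pics/top.png

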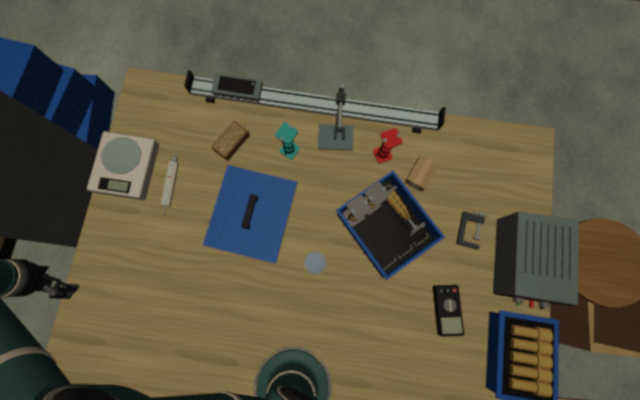

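View pics/scene.png

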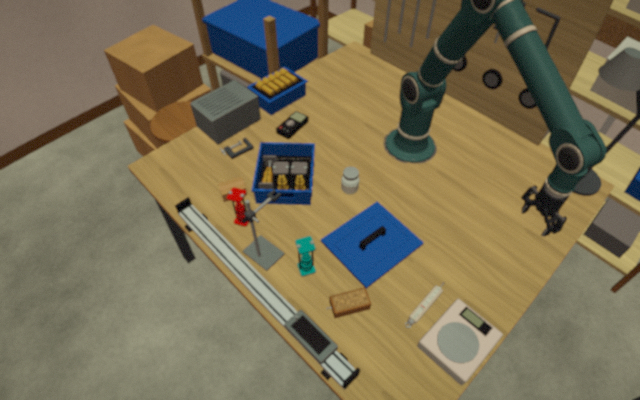

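Candidates:
- **Tote:** (390,225) is the target. The blue box with bottles at (527,355) is a look-alike.
- **Standing sets:** the grey tops in the tote, about (357,207) and (378,190), are the targets. Red (387,146) and turquoise (288,140) are look-alikes.
- **Lying set:** (403,210).
- **Cover:** (250,215).

The stand is at (336,137), with its arm at 240 mm height.

```bash
python3 - <<'E'
from h import *
b=cv2.imread("pics/top.png")
hsv=cv2.cvtColor(b,cv2.COLOR_BGR2HSV);m=cv2.inRange(hsv,(100,120,40),(125,255,255))
m[:, :180]=0;m[:,480:]=0
for nm,sl,z in(("cover",(180,310),16),("tote",(320,460),84)):
    k=np.zeros_like(m);k[:,sl[0]:sl[1]]=m[:,sl[0]:sl[1]]
    k=cv2.morphologyEx(k,cv2.MORPH_OPEN,np.ones((2,2)))
    P=np.argwhere(k)[:,::-1].astype(np.float32);h=cv2.convexHull(P)[:,0]
    W=onplane("top",h,z)[:,:2].astype(np.float32)
    (c,sz,a)=cv2.minAreaRect(W);print(nm,c,sz,a,cv2.boxPoints((c,sz,a)).round(0).tolist())
x=b[160:290,320:460];y=cv2.resize(x,None,fx=4,fy=4,interpolation=cv2.INTER_CUBIC)
s=cv2.imread("pics/scene.png")[130:290,215:335];s=cv2.resize(s,(390,520),interpolation=cv2.INTER_CUBIC)
y=np.hstack([y[:, :400*2][:520,:],s])[:, :950];y=cv2.resize(y,(800,int(800*520/y.shape[1])));cv2.imwrite("pics/crop.png",y)
print(y.shape)
for p,z in(((336,137),10),((341,96),250),((340,135),240),((314,262),95),((315,265),0),((422,172),40),((387,160),0),((405,211),60),((357,205),168),((378,190),168)):print(p,z,onplane("top",[p],z)[0].round(0))
E
```

```text
cover (492.8443298339844, 216.05218505859375) (234.39157104492188, 269.1634521484375) 84.8543472290039 [[348.0, 111.0], [616.0, 87.0], [637.0, 321.0], [369.0, 345.0]]
tote (513.3626708984375, -219.03073120117188) (251.26504516601562, 222.60494995117188) 43.9708366394043 [[346.0, -226.0], [500.0, -386.0], [681.0, -212.0], [527.0, -52.0]]
(437, 800, 3)
(336, 137) 10 [798. -17.  10.]
(341, 96) 250 [822. -13. 250.]
(340, 135) 240 [712. -27. 240.]
(314, 262) 95 [367.  -8.  95.]
(315, 265) 0 [362. -13.   0.]
(422, 172) 40 [ 709. -310.   40.]
(387, 160) 0 [ 747. -200.    0.]
(405, 211) 60 [ 568. -265.   60.]
(357, 205) 168 [ 540. -105.  168.]
(378, 190) 168 [ 593. -159.  168.]
```

View pics/crop.png

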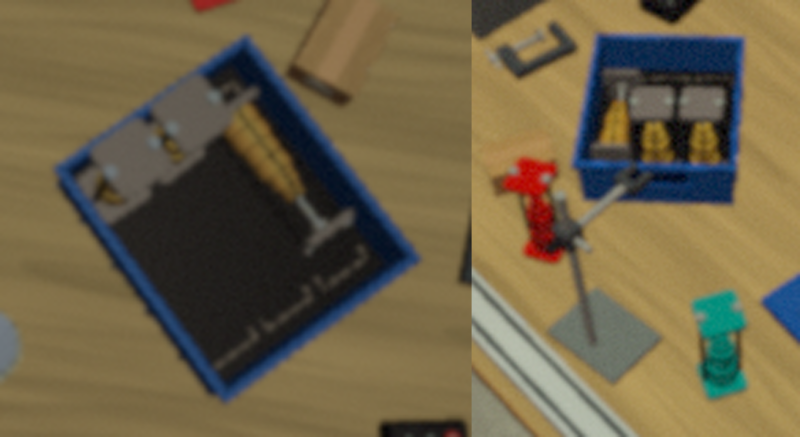

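>>> drive_tool --pt "-1 0 0 0 0.113" --pt "-1 0 0 0 0.113" --pt "-1 0 0 0 0.113" --pt "-1 0 0 0 0.113" --pt "-1 40 -3 0 0" --pt "-1 40 -3 0 0" --pt "-1 40 -3 0 0" --pt "-1 40 -3 0 0" --pt "-1 40 -3 0 0" --pt "-1 40 -3 0 0"

```text
clock: 0.93
ee_pos: [392.8, 434.4, 249.1]
orientation: [-0.65, 0.651, -0.278, 0.277]
force: [0.3, -0.0, 0.1]
width: 0.1
```

>>> drive_tool --pt "-1 33 -4 -23 0" --pt "-1 33 -4 -23 0" --pt "-1 33 -4 -23 0" --pt "-1 33 -4 -23 0" --pt "-1 33 -4 -23 0" --pt "-1 33 -4 -23 0" --pt "-1 33 -4 -23 0" --pt "-1 33 -4 -23 0" --pt "-1 33 -4 -23 0" --pt "-1 33 -4 -23 0"

```text
clock: 1.77
ee_pos: [453.7, 36.8, 289.5]
orientation: [0.651, -0.65, 0.278, -0.277]
force: [0.7, -0.0, -0.6]
width: 0.4
```

>>> drive_tool --pt "-1 33 -2 -23 0" --pt "-1 33 -2 -23 0" --pt "-1 33 -2 -23 0" --pt "-1 33 -2 -23 0" --pt "-1 33 -2 -23 0" --pt "-1 30 0 -23 0" --pt "-1 0 0 0 0" --pt "-1 0 0 0 0"

```text
clock: 2.43
ee_pos: [488.5, -199.8, 298.9]
orientation: [-0.649, 0.65, -0.279, 0.279]
force: [0.1, 0.0, -0.5]
width: -0.2
```

```bash
python3 - <<'E'
from h import *
s=get_state();a=capture("wrist");cv2.imwrite("pics/w1.png",a);import json
json.dump({k:np.array(s[k]).tolist() for k in("ee_pos","orientation")},open("w1.json","w"))
print(s["ee_pos"],rot(s["orientation"]).round(3),s["joints"],s["clock"],s["width"],s["force"])
E
```

```text
[ 488.54901857 -199.75765177  298.89588277] [[ 0.688 -0.001  0.726]
 [-0.726 -0.001  0.688]
 [-0.    -1.    -0.001]] [-0.22692804  0.20515909  0.64310584  1.8561671  -0.13461391  1.12465108
  1.22336892] 2.4333 -0.18997017924684212 [ 0.13438492  0.01098913 -0.50045218]
```

View pics/w1.png

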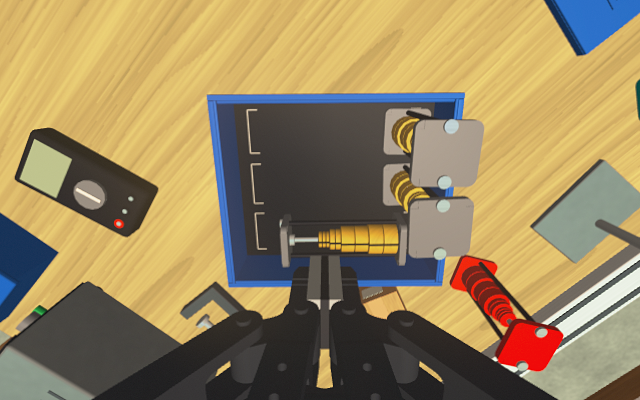

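The tote seen from above: rim corners (208,95), (464,93), (229,286), and set tops at z=168 centred at about (447,153) and (441,228). The third set lies at (345,240) and the foot plates are at (405,130) and (405,185).

```bash
python3 - <<'E'
from h import *
import json
s=json.load(open("w1.json"))
def p(uv,z):return onplane("wrist",uv,z,s)
R=p([(208,95),(464,93),(442,286),(229,286)],84);print(R.round(0));
L=[np.linalg.norm(R[i]-R[(i+1)%4]).round(0) for i in range(4)];print(L)
A=p([(418,119),(484,121),(477,187),(411,186)],168);B=p([(413,197),(474,198),(473,258),(408,258)],168)
print(A.mean(0),B.mean(0),A.round(0).tolist())
ex=(R[0]-R[1]+R[3]-R[2])[:2];print("tote x yaw",np.degrees(np.arctan2(ex[1],ex[0])));c=R.mean(0)[:2];e=ex/np.linalg.norm(ex)
f=np.array([-e[1],e[0]])
for q in(A.mean(0),B.mean(0),*p([(530,345)],150),*p([(472,272)],0),*p([(345,240)],45)):print("tote frame",(q[:2]-c)@e,(q[:2]-c)@f,q.round(0))
print(c)
o,_=ray("wrist",[(0,0)],s);print("cam",o)
E
```

```text
[[ 353. -225.   84.]
 [ 536.  -48.   84.]
 [ 691. -207.   84.]
 [ 505. -384.   84.]]
[np.float64(255.0), np.float64(221.0), np.float64(257.0), np.float64(220.0)]
[ 538.74329848 -108.09835231  168.        ] [ 585.66486406 -153.32095605  168.        ] [[501.0, -106.0, 168.0], [539.0, -72.0, 168.0], [578.0, -109.0, 168.0], [537.0, -146.0, 168.0]]
tote x yaw -136.2389824904559
tote frame -87.26131208918194 -65.52471356085991 [ 539. -108.  168.]
tote frame -89.8712182594484 -0.41015608271262466 [ 586. -153.  168.]
tote frame -202.41119730278118 139.74266890428348 [ 764. -177.  150.]
tote frame -203.20277320630714 140.9071188918406 [ 765. -177.    0.]
tote frame -13.615719456298901 67.79369557275179 [ 578. -255.   45.]
[ 521.0407716  -215.77678662]
cam [ 430.93660034 -138.14735497  442.07286795]
```

```bash
python3 - <<'E'
from h import *
print(onplane("scene",[(280,194),(277,196),(253,213),(262,250)],240).round(0))
print(onplane("scene",[(264,252)],10).round(0))
print(onplane("top",[(341,97),(340,120),(340,135)],240).round(0))
t=cv2.imread("pics/top.png")[80:160,290:390];w=cv2.resize(t,None,fx=6,fy=6,interpolation=cv2.INTER_CUBIC);cv2.imwrite("pics/st.png",w)
E
```

```text
[[702. -13. 240.]
 [714. -14. 240.]
 [809. -13. 240.]
 [873. 108. 240.]]
[[801. -10.  10.]]
[[824. -14. 240.]
 [756. -21. 240.]
 [712. -27. 240.]]
```

View pics/st.png

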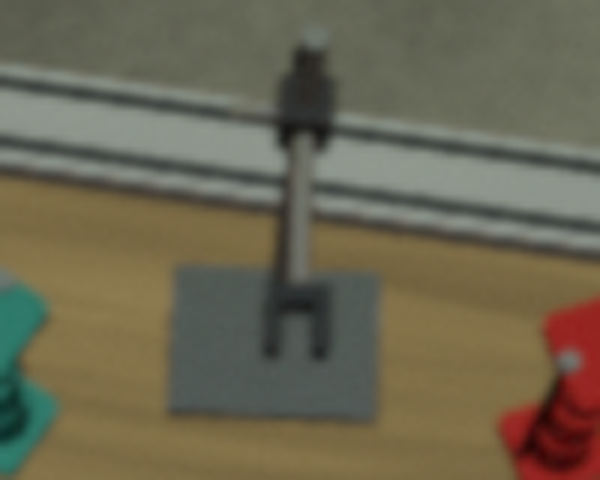

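>>> drive_tool --pt "-1 6.6 0 32 0" --pt "-1 6.6 0 32 0" --pt "-1 6.6 0 32 0" --pt "-1 6.6 0 32 0" --pt "-1 6.6 0 33 0" --pt "-1 0 30 0 0" --pt "-1 0 40 0 0" --pt "-1 0 40 0 0" --pt "-1 0 40 0 0" --pt "-1 0 6 0 0"

```text
clock: 3.32
ee_pos: [623.6, -105.8, 136.0]
orientation: [-0.65, 0.652, -0.281, 0.272]
force: [-1.0, 0.4, -0.6]
width: -0.1
```

>>> drive_tool --pt "-1 0 0 -6 0" --pt "-1 0 0 -8 0" --pt "-1 0 0 -8 0" --pt "-1 0 0 -8 0" --pt "-1 0 0 -8 0" --pt "-1 0 0 -8 0"

```text
clock: 3.82
ee_pos: [595.4, -142.6, 145.1]
orientation: [0.651, -0.65, 0.277, -0.279]
force: [0.0, 0.4, 0.5]
width: -0.2
```

```bash
python3 - <<'E'
from h import *
s=get_state();a=capture("wrist");cv2.imwrite("pics/w2.png",a)
print(s["ee_pos"],s["force"])
E
```

```text
[ 595.4274941  -142.56877538  145.08545669] [0.01408211 0.38185202 0.50805343]
```

View pics/w2.png

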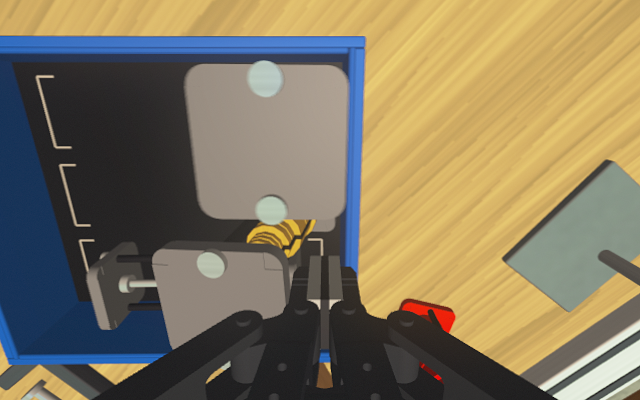

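B (plate at about (225,290)) has started to tip under the fingers. A still stands (265,140). I'll keep pushing.

>>> drive_tool --pt "-1 0 0 -8 0" --pt "-1 0 0 -8 0" --pt "-1 0 0 -8 0" --pt "-1 0 0 -8 0" --pt "-1 0 0 -8 0" --pt "-1 0 0 -8 0" --pt "-1 0 0 -6 0" --pt "-1 0 0 0 0"

```text
clock: 4.53
ee_pos: [554.8, -180.7, 143.3]
orientation: [-0.65, 0.65, -0.279, 0.278]
force: [-0.2, 0.7, -0.1]
width: 0.3
```

```bash
python3 - <<'E'
from h import *
s=get_state();a=capture("wrist");cv2.imwrite("pics/w3.png",a)
print(s["ee_pos"],s["force"])
E
```

```text
[ 554.81865316 -180.69164717  143.28511182] [-0.17221516  0.66012401 -0.06122118]
```

View pics/w3.png

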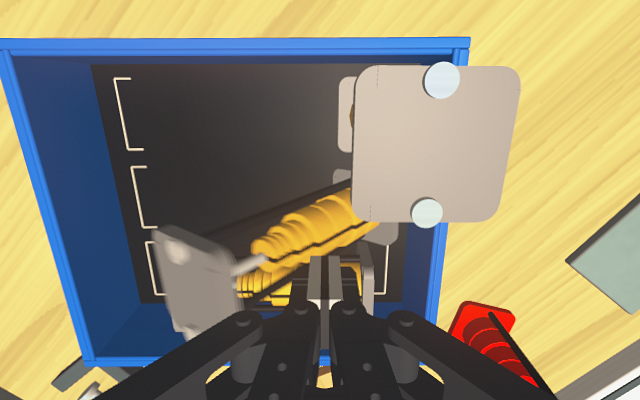

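B is mid-fall, with its top at (195,280). I'll let it settle and look again.

>>> drive_tool --pt "-1 0 -30 20 0" --pt "-1 0 -40 20 0" --pt "-1 0 -40 20 0" --pt "-1 0 -30 20 0" --pt "-1 0 0 0 0" --pt "-1 0 0 0 0"

```text
clock: 5.08
ee_pos: [613.8, -124.0, 279.5]
orientation: [0.651, -0.65, 0.275, -0.278]
force: [0.2, 0.3, -0.5]
width: -0.1
```

```bash
python3 - <<'E'
from h import *
import json
s=get_state();a=capture("wrist");cv2.imwrite("pics/w4.png",a)
json.dump({k:np.array(s[k]).tolist() for k in("ee_pos","orientation")},open("w4.json","w"))
print(s["ee_pos"],s["force"],rot(s["orientation"]).round(3))
E
```

```text
[ 613.82267823 -124.04280802  279.49821646] [ 0.22677066  0.27056179 -0.5374792 ] [[ 0.694  0.004  0.72 ]
 [-0.72   0.     0.694]
 [ 0.003 -1.     0.003]]
```

View pics/w4.png

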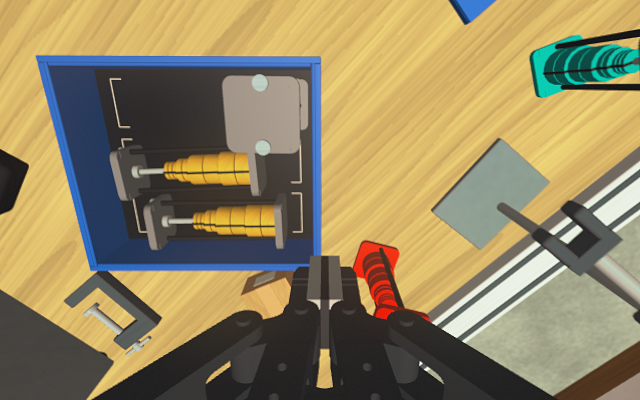

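B lies flat and lengthwise in the middle bay, at (185,170). A stands at (262,113). Next is A.

>>> drive_tool --pt "-1 -21 0 5 0" --pt "-1 -21 0 5 0" --pt "-1 -21 0 5 0" --pt "-1 0 25 0 0" --pt "-1 0 38 0 0" --pt "-1 0 38 0 0" --pt "-1 0 34 0 0" --pt "-1 0 0 0 0" --pt "-1 0 0 -6 0" --pt "-1 0 0 -8 0"

```text
clock: 5.97
ee_pos: [569.5, -80.2, 143.8]
orientation: [-0.65, 0.65, -0.277, 0.278]
force: [0.3, -0.1, 0.6]
width: -0.0
```

>>> drive_tool --pt "-1 0 0 -8 0" --pt "-1 0 0 -8 0" --pt "-1 0 0 -8 0" --pt "-1 0 0 -8 0" --pt "-1 0 0 -8 0" --pt "-1 0 0 -8 0" --pt "-1 0 0 -8 0" --pt "-1 0 0 -8 0" --pt "-1 0 0 -8 0" --pt "-1 0 0 -8 0"

```text
clock: 6.8
ee_pos: [510.5, -135.5, 142.7]
orientation: [-0.65, 0.65, -0.278, 0.277]
force: [0.8, 0.1, -0.2]
width: 0.2
```

>>> drive_tool --pt "-1 0 0 -3 0" --pt "-1 0 0 0 0" --pt "-1 0 -30 15 0" --pt "-1 0 -40 15 0" --pt "-1 0 -40 15 0" --pt "-1 0 -30 15 0" --pt "-1 0 0 0 0" --pt "-1 0 0 0 0"

```text
clock: 7.47
ee_pos: [553.5, -94.8, 282.4]
orientation: [0.651, -0.65, 0.276, -0.278]
force: [-0.1, 0.6, -0.9]
width: -0.0
```

```bash
python3 - <<'E'
from h import *
import json
s=get_state();a=capture("wrist");cv2.imwrite("pics/w5.png",a)
json.dump({k:np.array(s[k]).tolist() for k in("ee_pos","orientation")},open("w5.json","w"))
print(s["ee_pos"],s["force"],rot(s["orientation"]).round(3),s["joints"])
E
```

```text
[553.47633354 -94.8263322  282.35853042] [-0.14393524  0.59108979 -0.91021477] [[ 0.694  0.004  0.72 ]
 [-0.72   0.     0.694]
 [ 0.002 -1.     0.003]] [-0.36559007  0.28401018  0.58335266  1.80050832 -0.17475774  1.10469663
  1.04426956]
```

View pics/w5.png

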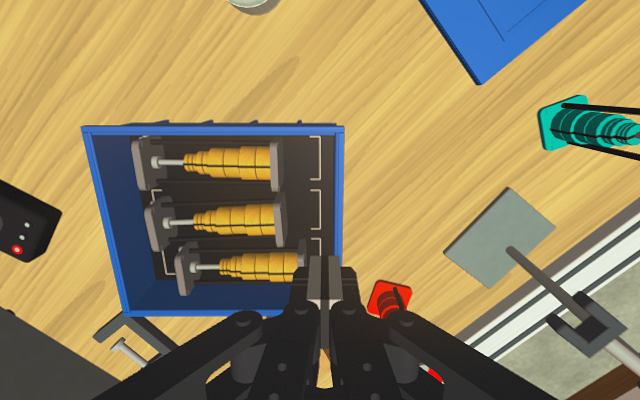

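All three sets now lie flat and lengthwise, at (210,160), (220,218) and (240,267), and the tote rim is clear. Next I'll measure the tote again and plan the turn towards the cover.

```bash
cat > plan.py <<'E'
import numpy as np
def plan(yaw0,d,turn,n,g):  # world delta d, yaw change -turn (rad about tool y)
    out=[];y=np.radians(yaw0)
    for i in range(n):
        ym=y;tx=np.array([np.cos(ym),np.sin(ym)]);tz=np.array([-np.sin(ym),np.cos(ym)])
        s=np.array(d[:2])/n
        out.append([g,round(float(s@tx),1),round(-d[2]/n,1),round(float(s@tz),1),round(turn/n,4)]);y-=turn/n
    return out
E
python3 - <<'E'
from h import *
from plan import plan
import json
s=json.load(open("w5.json"))
R=onplane("wrist",[(83,127),(344,126),(338,318),(124,316)],84,s);print(R.round(0))
print((R[1]+R[3])/2, np.degrees(np.arctan2(*(R[0]-R[1])[[1,0]])),np.linalg.norm(R[0]-R[1]),np.linalg.norm(R[0]-R[3]))
for r in plan(-46.1,(-60,311,20),2.42,20,1):print(r)
E
```

```text
[[ 353. -225.   84.]
 [ 536.  -47.   84.]
 [ 690. -211.   84.]
 [ 505. -385.   84.]]
[ 520.19964008 -216.12762545   84.        ] -135.7748681071784 254.63687485899973 220.21064080550937
[1, -13.3, -1.0, 8.6, 0.121]
[1, -14.2, -1.0, 7.0, 0.121]
[1, -15.0, -1.0, 5.2, 0.121]
[1, -15.5, -1.0, 3.3, 0.121]
[1, -15.8, -1.0, 1.4, 0.121]
[1, -15.8, -1.0, -0.5, 0.121]
[1, -15.7, -1.0, -2.4, 0.121]
[1, -15.3, -1.0, -4.2, 0.121]
[1, -14.6, -1.0, -6.1, 0.121]
[1, -13.8, -1.0, -7.8, 0.121]
[1, -12.8, -1.0, -9.4, 0.121]
[1, -11.5, -1.0, -10.9, 0.121]
[1, -10.1, -1.0, -12.2, 0.121]
[1, -8.6, -1.0, -13.3, 0.121]
[1, -6.9, -1.0, -14.2, 0.121]
[1, -5.2, -1.0, -15.0, 0.121]
[1, -3.3, -1.0, -15.5, 0.121]
[1, -1.4, -1.0, -15.8, 0.121]
[1, 0.5, -1.0, -15.8, 0.121]
[1, 2.4, -1.0, -15.7, 0.121]
```

>>> drive_tool --pt "1 -13 -1 9 0.121" --pt "1 -14 -1 7 0.121" --pt "1 -15 -1 5 0.121" --pt "1 -15 -1 3 0.121" --pt "1 -16 -1 1 0.121" --pt "1 -16 -1 -1 0.121" --pt "1 -16 -1 -2 0.121" --pt "1 -15 -1 -4 0.121" --pt "1 -15 -1 -6 0.121" --pt "1 -14 -1 -8 0.121"

```text
clock: 8.35
ee_pos: [520.7, 59.8, 289.0]
orientation: [0.374, -0.376, 0.6, -0.599]
force: [0.3, -0.1, 0.8]
width: 85.6
```

>>> drive_tool --pt "1 -13 -1 -9 0.121" --pt "1 -11.5 -1 -11 0.121" --pt "1 -10 -1 -12 0.121" --pt "1 -9 -1 -13 0.121" --pt "1 -7 -1 -14 0.121" --pt "1 -5 -1 -15 0.121" --pt "1 -3 -1 -15.5 0.121" --pt "1 -1.4 -1 -16 0.121" --pt "1 0.5 -1 -16 0.121" --pt "1 2.4 -1 -16 0.121"

```text
clock: 9.18
ee_pos: [491.9, 215.4, 299.0]
orientation: [0.034, -0.032, -0.706, 0.707]
force: [-0.7, 0.3, -0.1]
width: 85.2
```

>>> drive_tool --pt "1 0 0 0 0" --pt "1 0 0 0 0"

```text
clock: 9.35
ee_pos: [492.2, 215.4, 299.3]
orientation: [0.029, -0.028, -0.706, 0.707]
force: [0.0, -0.1, 0.6]
width: 85.5
```

```bash
python3 - <<'E'
from h import *
import json
s=get_state();a=capture("wrist");cv2.imwrite("pics/w6.png",a)
json.dump({k:np.array(s[k]).tolist() for k in("ee_pos","orientation")},open("w6.json","w"))
print(s["ee_pos"],s["force"],rot(s["orientation"]).round(3),s["joints"],s["width"])
E
```

```text
[492.16632262 215.42679337 299.29871362] [ 0.02382242 -0.14216553  0.60152014] [[-0.997 -0.002 -0.081]
 [ 0.081 -0.003 -0.997]
 [ 0.002 -1.     0.003]] [-1.17039401  0.25268537  0.83522726  1.8407212  -0.20359308  1.1401514
 -1.91670998] 85.52783985172209
```

View pics/w6.png

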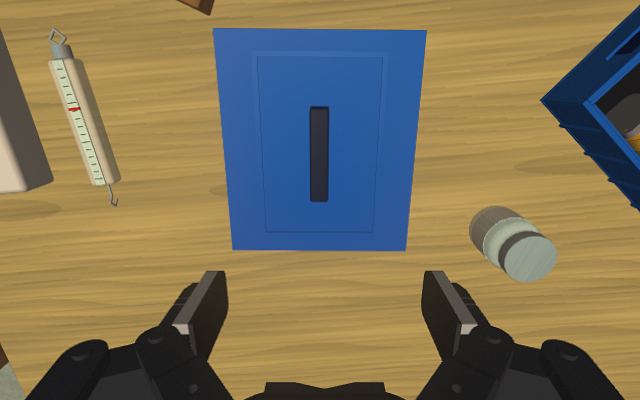

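The cover has its corners at (213,28), (427,30), (406,251) and (232,250), and the handle runs from (319,107) to (319,201).

```bash
python3 - <<'E'
from h import *
import json
s=json.load(open("w6.json"));a=cv2.imread("pics/w6.png")
R=onplane("wrist",[(213,28),(427,30),(406.5,251),(232,250)],16,s);print(R.mean(0))
e=(R[0]-R[3]+R[1]-R[2]);print(np.degrees(np.arctan2(e[1],e[0])),[np.linalg.norm(R[i]-R[i-1]).round() for i in range(4)])
h=cv2.cvtColor(a,cv2.COLOR_BGR2HSV);k=(h[...,2]<75).astype(np.uint8);k[:60]=0;k[240:]=0;k[:,:260]=0;k[:,380:]=0
P=np.argwhere(k)[:,::-1].astype(np.float32);print(P.min(0),P.max(0))
W=onplane("wrist",cv2.convexHull(P)[:,0],52,s)[:,:2].astype(np.float32);print(cv2.minAreaRect(W))
T=rot(s["orientation"]);d=R.mean(0)-s["ee_pos"];print("tool shift",T.T@d)
E
```

```text
[497.22185706 220.65771674  16.        ]
-5.072287714722145 [np.float64(276.0), np.float64(240.0), np.float64(276.0), np.float64(242.0)]
[310. 107.] [328. 201.]
((498.6856384277344, 221.32948303222656), (20.451404571533203, 109.41100311279297), 84.76092529296875)
tool shift [ -5.14119209 283.27348791  -6.38602536]
```

>>> drive_tool --pt "1 -5.9 0 -6.4 0.008" --pt "1 0 40 0 0" --pt "1 0 40 0 0" --pt "1 0 40 0 0" --pt "1 0 40 0 0" --pt "1 0 40 0 0" --pt "1 0 35 0 0" --pt "1 0 20 0 0" --pt "1 0 12 0 0" --pt "1 0 7 0 0"

```text
clock: 10.23
ee_pos: [499.6, 220.2, 25.2]
orientation: [0.034, -0.033, -0.706, 0.707]
force: [-0.0, -1.0, 0.9]
width: 85.3
```

>>> drive_tool --pt "1 0 0 0 0" --pt "-1 0 0 0 0" --pt "-1 0 0 0 0" --pt "-1 0 0 0 0" --pt "-1 0 0 0 0" --pt "-1 0 0 0 0" --pt "-1 0 0 0 0" --pt "-1 0 0 0 0"

```text
clock: 10.9
ee_pos: [500.0, 222.1, 27.8]
orientation: [-0.033, 0.033, 0.707, -0.706]
force: [-1.1, -0.5, 6.5]
width: 21.1
```

>>> drive_tool --pt "-1 0 -4 0 0" --pt "-1 0 -8 0 0" --pt "-1 0 -14 0 0" --pt "-1 0 -18 0 0" --pt "-1 0 -20 0 0" --pt "-1 0 -20 0 0" --pt "-1 0 -20 0 0" --pt "-1 0 -16 0 0" --pt "-1 0 -10 0 0" --pt "-1 0 0 0 0"

```text
clock: 11.73
ee_pos: [500.7, 222.1, 159.5]
orientation: [-0.032, 0.034, 0.707, -0.705]
force: [-0.6, 0.2, -2.8]
width: 20.6
```

```bash
python3 - <<'E'
from h import *
from plan import plan
s=get_state();a=capture("wrist");cv2.imwrite("pics/w7.png",a);p=np.array(s["ee_pos"])
T=rot(s["orientation"]);yaw=np.degrees(np.arctan2(T[1,0],T[0,0]));print(p,yaw,s["force"],s["width"],T.round(3).tolist())
h=cv2.cvtColor(a,cv2.COLOR_BGR2HSV);m=cv2.inRange(h,(100,120,40),(125,255,255));m[:,500:]=0
m=cv2.morphologyEx(m,cv2.MORPH_OPEN,np.ones((3,3)));cs,_=cv2.findContours(m,0,2);c=max(cs,key=cv2.contourArea)
ap=cv2.approxPolyDP(c,6,True)[:,0];print(ap.tolist())
for r in plan(yaw,(520.5-p[0],-216-p[1],0),np.radians(yaw-224),16,-1):print(r)
E
```

```text
[500.69586009 222.12551131 159.47641679] 174.6539200022798 [-0.55422881  0.24980284 -2.79058458] 20.571376778832537 [[-0.996, 0.004, -0.093], [0.093, 0.003, -0.996], [-0.003, -1.0, -0.003]]
[[22, 0], [117, 373], [202, 313], [222, 310], [234, 319], [252, 312], [269, 272], [296, 255], [298, 164], [351, 165], [304, 167], [299, 175], [352, 177], [352, 255], [380, 273], [398, 314], [445, 312], [499, 349], [499, 0]]
[-1, -3.8, 0.0, 27.1, np.float64(-0.0538)]
[-1, -2.3, 0.0, 27.3, np.float64(-0.0538)]
[-1, -0.8, 0.0, 27.4, np.float64(-0.0538)]
[-1, 0.6, 0.0, 27.4, np.float64(-0.0538)]
[-1, 2.1, 0.0, 27.3, np.float64(-0.0538)]
[-1, 3.6, 0.0, 27.2, np.float64(-0.0538)]
[-1, 5.0, 0.0, 26.9, np.float64(-0.0538)]
[-1, 6.5, 0.0, 26.6, np.float64(-0.0538)]
[-1, 7.9, 0.0, 26.2, np.float64(-0.0538)]
[-1, 9.3, 0.0, 25.8, np.float64(-0.0538)]
[-1, 10.7, 0.0, 25.2, np.float64(-0.0538)]
[-1, 12.0, 0.0, 24.6, np.float64(-0.0538)]
[-1, 13.3, 0.0, 24.0, np.float64(-0.0538)]
[-1, 14.6, 0.0, 23.2, np.float64(-0.0538)]
[-1, 15.8, 0.0, 22.4, np.float64(-0.0538)]
[-1, 17.0, 0.0, 21.5, np.float64(-0.0538)]
```

View pics/w7.png

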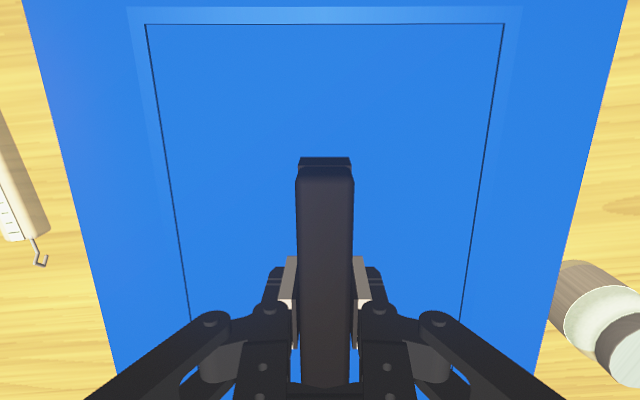

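The cover hangs level with the handle centred between the pads at (325,270), and the jar (590,310) is well below it. Next I'll carry it to the tote.

>>> drive_tool --pt "-1 -2 0 14 -0.027" --pt "-1 -2 0 14 -0.027" --pt "-1 -2 0 27 -0.054" --pt "-1 -1 0 27 -0.054" --pt "-1 1 0 27 -0.054" --pt "-1 2 0 27 -0.054" --pt "-1 4 0 27 -0.054" --pt "-1 5 0 27 -0.054" --pt "-1 6.5 0 27 -0.054" --pt "-1 8 0 26 -0.054"

```text
clock: 12.62
ee_pos: [509.3, -25.7, 155.8]
orientation: [0.138, -0.14, 0.693, -0.693]
force: [0.3, 0.0, -2.5]
width: 20.9
```

>>> drive_tool --pt "-1 9 0 26 -0.054" --pt "-1 11 0 25 -0.054" --pt "-1 12 0 25 -0.054" --pt "-1 13 0 24 -0.054" --pt "-1 15 0 23 -0.054" --pt "-1 16 0 22 -0.054" --pt "-1 8.5 0 10.5 -0.027" --pt "-1 8.5 0 10.5 -0.027" --pt "-1 0 0 0 0" --pt "-1 0 0 0 0"

```text
clock: 13.45
ee_pos: [518.0, -215.9, 155.8]
orientation: [0.264, -0.266, 0.656, -0.655]
force: [0.3, 1.0, -2.3]
width: 20.7
```

```bash
python3 - <<'E'
from h import *
P=[];Y=[]
for i in range(3):
    s=get_state();P.append(s["ee_pos"]);T=rot(s["orientation"]);a=capture("top")
cv2.imwrite("pics/t2.png",a)
p=np.mean(P,0);print(P,p,np.degrees(np.arctan2(T[1,0],T[0,0])),s["joints"],s["force"],s["width"])
d=np.array([522-p[0],-214.6-p[1],0]);print("tool",T.T@d)
h=cv2.cvtColor(a,cv2.COLOR_BGR2HSV);m=cv2.inRange(h,(100,120,40),(125,255,255));m[:,:300]=0;m[:,480:]=0
c=max(cv2.findContours(m,0,2)[0],key=cv2.contourArea);W=onplane("top",cv2.convexHull(c)[:,0],p[2]-11.5)[:,:2].astype(np.float32);print(cv2.minAreaRect(W))
E
```

```text
[array([ 518.04225645, -215.88293266,  155.7572641 ]), array([ 518.30005267, -214.81146741,  155.8215174 ]), array([ 518.59290728, -214.28014024,  155.98583998])] [ 518.3117388  -214.99151344  155.85487383] -135.8142531260343 [-0.13568235  0.45440136  0.5984681   1.91825749 -0.33020298  0.86926288
 -0.16738406] [ 0.15037043 -0.14941078 -2.9333103 ] 20.81090723906166
tool [-2.91767262 -0.00561269  2.2899145 ]
((571.0575561523438, -158.9674072265625), (110.75053405761719, 237.7693634033203), 44.5878791809082)
```

>>> drive_tool --pt "-1 -1 0 1.2 0" --pt "-1 -1 0 1.2 0" --pt "-1 0 6 0 0" --pt "-1 0 6 0 0" --pt "-1 0 6 0 0" --pt "-1 0 6 0 0" --pt "-1 0 6 0 0" --pt "-1 0 6 0 0" --pt "-1 0 3 0 0" --pt "-1 0 0 0 0"

```text
clock: 14.43
ee_pos: [521.6, -215.8, 116.9]
orientation: [0.265, -0.266, 0.656, -0.655]
force: [-0.1, -0.4, -2.0]
width: 21.4
```

```bash
python3 - <<'E'
from h import *
P=[]
for i in range(3):
    s=get_state();P.append(s["ee_pos"]);T=rot(s["orientation"]);a=capture("scene")
b=capture("top");cv2.imwrite("pics/t3.png",b)
print(np.mean(P,0),np.degrees(np.arctan2(T[1,0],T[0,0])),s["force"])
A=cv2.resize(a[120:230,220:350],None,fx=3,fy=3,interpolation=cv2.INTER_CUBIC)
B=cv2.resize(b[150:290,320:460],None,fx=2.8,fy=2.8,interpolation=cv2.INTER_CUBIC)
H=max(len(A),len(B));A=cv2.copyMakeBorder(A,0,H-len(A),0,0,0);B=cv2.copyMakeBorder(B,0,H-len(B),0,0,0)
y=np.hstack([A,B]);print(y.shape);cv2.imwrite("pics/c3.png",y)
E
```

```text
[ 521.84029241 -215.98638702  117.35200707] -135.8543797310203 [-0.24146923  0.81308603 -2.16873087]
(392, 782, 3)
```

View pics/c3.png

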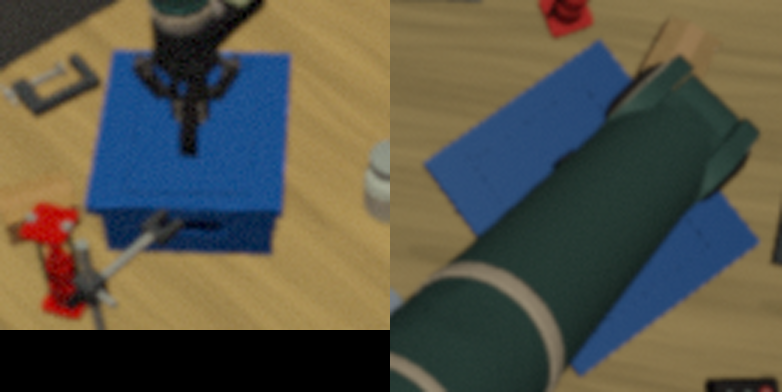

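The cover hovers just above the rim, square in both views. Its front edge runs (88,210) to (285,210), and the tote's front wall spans columns 107 to 274. It looks a few mm towards the tote's +y, so I'll measure that with rays before lowering.

```bash
python3 - <<'E'
from h import *
a=capture("scene");a=capture("scene")
def edges(img,row,c0,c1):
    b=img.astype(float);r=b[row,c0:c1,0]-b[row,c0:c1,2]  # blue - red
    r=cv2.GaussianBlur(r[None],(3,1),0)[0];t=(r.min()+r.max())/2;i=np.where(r>t)[0];lo,hi=i[0],i[-1]
    return c0+lo-(r[lo]-t)/(r[lo]-r[lo-1]), c0+hi+(r[hi]-t)/(r[hi]-r[hi+1])
e=np.array([np.cos(np.radians(-136)),np.sin(np.radians(-136))]);f=np.array([-e[1],e[0]]);C=np.array([520.5,-216])
old=cv2.imread("pics/scene.png")
def lat(p):return (p[:2]-C)@f
def tot(p):return (p[:2]-C)@e
def onface(uv,x):   # ray meets tote-frame plane x=const
    o,v=ray("scene",[uv]);t=(x-(o[:2]-C)@e)/(v[0][:2]@e);p=o+v[0]*t;return p
for nm,img,rows,x in(("old wall",old,(192,195,198),-124),("old rim",old,(162,165,168),None),("new skirt",a,(186,187,188,189),-138),("new wall",a,(194,196,198,200),-124)):
    for r in rows:
        try:
            l,h=edges(img,r,235,332)
            if x is None: P=[onplane("scene",[(u,r)],84)[0] for u in(l,h)]
            else:P=[onface((u,r),x) for u in(l,h)]
            print(nm,r,round(l,1),round(h,1),[(round(lat(p),1),round(p[2])) for p in P],"mid",round(sum(map(lat,P))/2,1))
        except Exception as ex:print(nm,r,ex)
# panel side edges of cover, z=106
for r in(150,160,170,180):
    l,h=edges(a,r,235,332);P=onplane("scene",[(l,r),(h,r)],106);print("panel",r,[round(lat(p),1) for p in P],round(sum(map(lat,P))/2,1))
t=cv2.imread("pics/t3.png");o=cv2.imread("pics/top.png")
for nm,img,z in(("tote",o,84),("cover",t,106)):
    m=cv2.inRange(cv2.cvtColor(img,cv2.COLOR_BGR2HSV),(100,110,35),(128,255,255));m[:,:325]=0;m[:,470:]=0;m[:140]=0;m[290:]=0
    W=onplane("top",np.argwhere(m)[:,::-1].astype(float),z);X=(W[:,:2]-C)@e;Y=(W[:,:2]-C)@f
    print(nm,"x",np.percentile(X,[.3,99.7]).round(1),"y",np.percentile(Y,[.3,99.7]).round(1))
E
```

```text
old wall 192 252.2 312.1 [(np.float64(110.6), 69), (np.float64(-111.6), 78)] mid -0.5
old wall 195 240.9 312.3 [(np.float64(155.7), 50), (np.float64(-112.0), 61)] mid 21.8
old wall 198 253.7 311.1 [(np.float64(109.4), 34), (np.float64(-107.3), 43)] mid 1.0
old rim 162 256.1 313.7 [(np.float64(112.7), 84), (np.float64(-110.9), 84)] mid 0.9
old rim 165 255.8 313.4 [(np.float64(111.8), 84), (np.float64(-110.7), 84)] mid 0.5
old rim 168 254.8 313.2 [(np.float64(113.4), 84), (np.float64(-110.6), 84)] mid 1.4
new skirt 186 248.0 313.9 [(np.float64(117.5), 119), (np.float64(-119.4), 128)] mid -0.9
new skirt 187 247.6 313.9 [(np.float64(119.4), 113), (np.float64(-119.6), 123)] mid -0.1
new skirt 188 247.2 314.1 [(np.float64(121.7), 108), (np.float64(-120.2), 117)] mid 0.7
new skirt 189 247.1 314.4 [(np.float64(122.9), 102), (np.float64(-120.9), 112)] mid 1.0
new wall 194 252.8 312.3 [(np.float64(109.7), 57), (np.float64(-112.1), 66)] mid -1.2
new wall 196 241.8 311.9 [(np.float64(153.3), 44), (np.float64(-110.4), 55)] mid 21.5
new wall 198 253.7 311.2 [(np.float64(109.5), 34), (np.float64(-107.6), 43)] mid 0.9
new wall 200 245.0 310.7 [(np.float64(144.4), 20), (np.float64(-105.8), 31)] mid 19.3
panel 150 [np.float64(121.1), np.float64(-116.7)] 2.2
panel 160 [np.float64(120.4), np.float64(-117.3)] 1.6
panel 170 [np.float64(120.3), np.float64(-117.4)] 1.5
panel 180 [np.float64(120.6), np.float64(-118.1)] 1.2
tote x [-122.7  128.8] y [-114.3  108.1]
cover x [-132.2  137.2] y [-118.4  116.9]
```

The offset is at most about 2 mm in every measure, against 6 mm of play. I'll lower it gently.

>>> drive_tool --pt "-1 0 2 -1 0" --pt "-1 0 2.5 0 0" --pt "-1 0 2.5 0 0" --pt "-1 0 2.5 0 0" --pt "-1 0 2 0 0" --pt "-1 0 2 0 0" --pt "-1 0 0 0 0" --pt "-1 0 0 0 0"

```text
clock: 15.4
ee_pos: [521.3, -215.3, 104.2]
orientation: [0.266, -0.266, 0.655, -0.655]
force: [0.5, 0.1, -2.9]
width: 20.9
```

>>> drive_tool --pt "-1 0 1.5 0 0" --pt "-1 0 1.5 0 0" --pt "-1 0 0 0 0" --pt "-1 0 0 0 0"

```text
clock: 15.73
ee_pos: [521.4, -215.2, 101.3]
orientation: [0.266, -0.266, 0.655, -0.655]
force: [0.7, -0.3, -3.1]
width: 20.9
```

>>> drive_tool --pt "-1 0 1 0 0" --pt "-1 0 1 0 0" --pt "-1 0 0 0 0" --pt "-1 0 0 0 0"

```text
clock: 16.07
ee_pos: [521.6, -215.3, 99.8]
orientation: [0.266, -0.266, 0.655, -0.655]
force: [-0.8, 1.9, 2.7]
width: 20.6
```

>>> drive_tool --pt "-1 0 1 0 0" --pt "-1 0 1 0 0" --pt "-1 0 0 0 0" --pt "-1 0 0 0 0"

```text
clock: 16.4
ee_pos: [521.6, -215.3, 99.7]
orientation: [0.266, -0.265, 0.656, -0.655]
force: [-6.2, 4.0, 20.2]
width: 20.7
```

It is seated at z≈99.7, as expected. Next I'll ease off the pressure, release and retreat.

>>> drive_tool --pt "-1 0 -2 0 0" --pt "-1 0 0 0 0" --pt "0.2 0 0 0 0" --pt "0.2 0 0 0 0" --pt "0.2 0 0 0 0" --pt "0.2 0 0 0 0" --pt "0.2 0 -10 0 0" --pt "0.2 0 -20 0 0" --pt "0.2 0 -30 0 0" --pt "0.2 0 -35 0 0"

```text
clock: 17.23
ee_pos: [520.3, -215.1, 194.7]
orientation: [0.265, -0.267, 0.656, -0.655]
force: [1.2, -0.3, -0.4]
width: 51.4
```

>>> drive_tool --pt "0.2 0 -40 0 0" --pt "0.2 0 -40 0 0" --pt "0.2 0 -35 0 0" --pt "0.2 0 0 0 0" --pt "0.2 0 0 0 0"

```text
clock: 17.65
ee_pos: [522.3, -215.8, 312.2]
orientation: [-0.267, 0.264, -0.654, 0.656]
force: [0.0, -0.1, -1.2]
width: 51.4
```

```bash
python3 - <<'E'
from h import *
s=get_state();a=capture("wrist");cv2.imwrite("pics/w9.png",a);print(s["ee_pos"],s["force"],s["width"])
m=cv2.inRange(cv2.cvtColor(a,cv2.COLOR_BGR2HSV),(100,120,40),(125,255,255));c=max(cv2.findContours(m,0,2)[0],key=cv2.contourArea)
ap=cv2.approxPolyDP(cv2.convexHull(c),8,True)[:,0];print(ap.tolist())
W=onplane("wrist",ap,88,s);print(W.round(0).tolist(),[np.linalg.norm(W[i]-W[i-1]).round(0) for i in range(len(W))],W.mean(0))
print([np.degrees(np.arctan2(*(W[i]-W[i-1])[[1,0]])).round(1) for i in range(len(W))])
b=capture("scene")
cv2.imwrite("pics/s9.png",b)
E
```

```text
[ 522.31821738 -215.84794421  312.1775589 ] [ 8.66287613e-04 -8.50080924e-02 -1.16592811e+00] 51.3650562088859
[[445, 30], [420, 277], [226, 278], [199, 30]]
[[701.0, -205.0, 88.0], [506.0, -396.0, 88.0], [340.0, -226.0, 88.0], [535.0, -35.0, 88.0]] [np.float64(238.0), np.float64(273.0), np.float64(238.0), np.float64(273.0)] [ 520.43866023 -215.57759114   88.        ]
[np.float64(-45.8), np.float64(-135.7), np.float64(134.4), np.float64(44.3)]
```

The cover measures at (520.4, -215.6) with yaw 44.3°, and the tote at (520.5, -216) with yaw 44°. Its apparent size fits the seated height, so I'm handing in.

```bash
python3 -c "
from workcell import *
print(sign_off())"
```

```text
the job is handed in; nothing more can be done
None
```

The job is handed in: both standing sets were pushed over, and the cover sits on the tote and has been let go. It took about 18 s of the 61 s allowed, and the hand-in gives no verdict.

**Sets:** I tipped each one with shut fingers, without lifting. The picture before covering showed all three lying flat and lengthwise, side by side. The tote measured about 1 mm from its earlier position after both pushes.

**Cover:** I lowered it slowly, and it first met the tote at the height expected for a full seat. After I let go:

| | Centre x, y (mm) | Yaw |
|---|---|---|
| Cover | 520.4, -215.6 | about 44.3° |
| Tote | 520.5, -216 | about 44° |

**Checks that disagreed or were not made:**
- **Seating force:** I pressed on slightly after contact, and the wrist force reached 20 N up; I eased off before opening.
- **Tote position:** the top camera put the tote's centre about 8 mm from where the wrist camera did. I relied on the wrist camera and on offsets measured within one camera, which agreed to about 2 mm.
- **Level:** I judged this only from the contact height and the cover's outline, about 1% under its true size, as the tote had also measured.
- **Bystanders:** I did not re-measure them at the end. No unexpected force showed on the wrist, and the stand's clamp arm looked clear in the pictures.

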